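# Load the leaf drill jig

### The job

Load the drill jig by pushing only; nothing is to be picked up or lifted. Tip the upright steel blank over towards the jig's hinge so that it lies flat between the rails, push it along until its end is against the end stop, push the open drill plate over until it is fully shut on the blank, and then swing the latch all the way across the plate. Leave the spare blank, the tube and the gas cup beside the jig where they are.

Things in the scene. Friction and masses are not known exactly. Their poses are not given: they have to be found in the camera images.
- drill_jig: Leaf drill jig, bolted down; base 220 x 124 x 14 mm. Origin on the bench under its middle; x runs from the open mouth (x = -118 mm, nearest the robot) to the hinge, y left, z up. Two rails, 14 mm high with sloping lead-ins, x = -105 to +30 mm, outsides at y = +-40 mm, leave a channel 53.5 mm wide, centred on y = 0, floor 14 mm above the bench.
- stop_face (a point): Middle of the foot of the end stop's front face, at jig x = +40, y = 0, on the channel floor. The stop is 13 mm high.
- blank: Blank to load: steel bar 16 x 50 x 90 mm, 0.5 kg, standing on end on the channel floor at the mouth. Origin at centre of its foot, z along its length, x through its thickness (towards the hinge at the start). Pushed near its top towards the hinge it tips over its foot's far edge into the channel, scribed face up, short of the stop; its top is then 30 mm above the bench, proud of the rails.
- blank_head (a point): Centre of the blank's other end face (the top end at the start, the end that goes against the stop), 90 mm from its foot.
- blank_foot (a point): Middle of the foot edge about which the blank tips (8 mm from the origin along its x); it stays on the channel floor unless the blank is lifted.
- jig_leaf (a joint): Hinge of the drill plate (leaf): 0 = shut, level over the blank; starts at 1.65 to 1.82 rad, leaning back away from the mouth. 8 mm thick, 60 mm wide, reaches 135 mm from the hinge line; shut, its top is 38.5 mm above the bench and its front lip hangs in front of the blank, so the blank must be home. Stiff: stays where left, needs 3 to 6 N near the free edge all the way down.
- leaf_hinge (a point): Middle of the leaf's hinge line (at jig x = +72, y = 0, 34.5 mm above the bench; the line runs along jig y, through the middle of the leaf's thickness).
- leaf_edge (a point): Middle of the leaf's free edge on its outer face (the face that is on top when shut and faces away from the mouth when open).
- jig_latch (a joint): Swing latch on an upright pivot left of the channel: 0 = clear, pointing to the mouth along the left rail; 1.571 rad = its end stop, pointing right across the shut leaf. Starts at 0 to 0.25, turns easily (about 1 N), counter-clockwise from above (its end goes right, then away from the mouth), stays where left. Arm 14 mm wide, 40 to 48 mm above the bench.
- latch_pivot (a point): Latch pivot axis, at jig x = -45, y = +50, 44 mm above the bench.
- latch_pin (a point): Top of the latch's upright thumb pin (12 mm in diameter, 25 mm tall, its top 73 mm above the bench), 54 mm from the pivot axis near the end of the arm: push on this.
- spare_blank: A second such blank lying flat (90 x 50 x 16 mm) on the bench right of the jig; leave it. Origin under its centre.
- tube_stub: Short steel tube standing on end, 28 mm across, 75 mm high, on the bench left of the jig; leave it. Origin under its centre.
- gas_cup: Small welding gas cup standing on the bench right of the jig, 21 mm across, 47 mm high; leave it. Origin under its centre.
Mind the look-alikes: they are no part of the job. Leave any orange look-alike of the blank alone.

How it is judged:
On the way, in this order (a step that is already met when the one before it is completed fails the run):
1. the blank lies flat in the channel, scribed face up (angle between blank's own x axis and vertical above 3.08 rad and height (world z) of blank_head below 0.026 m and value of joint jig_leaf above 1.2 rad), for 0.2 s.
2. its end is against the stop (angle between blank's own x axis and vertical above 3.08 rad and x of blank_head in the frame of drill_jig above 0.0365 m and value of joint jig_leaf above 1.2 rad), for 0.2 s.
3. the drill plate is shut (value of joint jig_leaf below 0.04 rad and value of joint jig_latch below 0.9 rad), for 0.2 s.
4. the latch is across the plate (value of joint jig_latch above 1.4 rad), for 0.2 s.
At the end, for the whole second after the job is handed in: The blank lies flat (within 0.06 rad) in the channel, scribed face up, its end within 3.5 mm of the end stop, at rest; the drill plate is shut (below 0.04 rad) and the latch is across it (above 1.4 rad) (angle between blank's own x axis and vertical above 3.08 rad and height (world z) of blank_head below 0.026 m and x of blank_head in the frame of drill_jig above 0.0365 m and value of joint jig_leaf below 0.04 rad and value of joint jig_latch above 1.4 rad and linear speed of blank below 0.01 m/s); the robot touches nothing.
It fails at once if the blank is lifted: its foot edge is more than 15 mm above the channel floor (height (world z) of blank_foot above 0.029 m).
It fails at once if the spare blank is moved by more than 25 mm (distance of spare_blank from where it was at the start of the episode above 0.025 m).
It fails at once if the tube is moved by more than 25 mm or tipped (distance of tube_stub from where it was at the start of the episode above 0.025 m or angle between tube_stub's own z axis and vertical above 0.5 rad).
It fails at once if the gas cup is moved by more than 25 mm or tipped (distance of gas_cup from where it was at the start of the episode above 0.025 m or angle between gas_cup's own z axis and vertical above 0.5 rad).
It also fails if it takes over 51 s, if anything falls off the work surface, if the arm or the gripper's body presses on something with over 40 N, if the wrist force passes 120 N, or if a joint passes its speed limit or range.

### The arm

A 7-joint arm with a two-finger parallel gripper is mounted at the origin on a cart in front of the work surface, level with it; the furniture and walls round the work are solid. World frame = base frame: x ahead of the robot, y to its left, z up, the work surface at z = 0. Lengths are in m, angles in rad, forces in N, time in s.
With the tool pointing down it reaches from about 0.425 to 0.95 m from the base axis. Payload 4.7 kg.
Tool frame: the origin (TCP) lies between the finger pads; the fingertips stand 25 mm ahead of it and the grasp point (between the pads) lies 6 mm ahead of it; x points along the fingers, z is the direction in which the jaws open and shut, and the axes are right-handed (so a half turn about x gives the same grasp; the last joint's range is limited). The gripper opens to 85 mm and grips with 20 to 120 N. Pads are 22 mm wide; open, the fingers measure 114 mm over their backs; the gripper's body (76 mm by 85 mm) begins 54 mm behind the grasp point. The pads swing forward as they close: fully open they stand 13 mm farther back than shut.
Start: joints at [-1.28, 0.469, -0.049, 1.532, 0.024, 1.141, -0.082], TCP at [0.212, 0.641, 0.256] pointing down, gripper open.
Joint ranges: [-2.59, 2.59], [-0.33, 1.99], [-1.39, 1.29], [0.1, 2.45], [-1.04, 4.18], [0.21, 1.99], [-2.66, 2.66]. Speed limits (rad/s): [2.57, 2.57, 3.14, 3.14, 3.14, 3.14, 3.14].

### API

Orientations are given as a 3x3 rotation matrix whose columns are the frame's x, y, z axes.
In Python, from rig import * gives the robot as it stands. Calls block until the motion is done:
- movep(position, orientation): joint-space move of the TCP to a pose.
- move_l(position, attitude=None, feed=0.15, until_force=None): straight line of the TCP; attitude=None keeps the orientation; feed is the mean speed in m/s. With until_force (N) it stops when the force on the tool has changed by that much, and returns True; else False.
- move_joints(angles): joint-space move.
- command_gripper(opening, newtons=None): finger opening in m; newtons is the grip in N (None keeps the last); returns when the fingers have stopped.
- sleep(seconds).
- inverse_kinematics(position, orientation): joint angles nearest the present ones, or None.
- sense(): the state.
- camera(name): name is "side" or "top" or "wrist"; returns (picture, depth): 420x560x3 uint8, red, green, blue; 420x560 float32, m along the optical axis (not along the pixel's ray), 0 where there is no reading.
- camera_params(name): a dict with "K" (3x3 intrinsics, pixels), "position" and "rotation" of the camera in the world; the wrist camera has in their place "tool_from_camera" (4x4, takes a point from camera to tool coordinates, whose origin is the TCP and whose axes are the tool frame's). Camera axes: x right, y down, z forward; pixel columns grow to the right and rows downward; lengths in m; the calibration is good to about 2 mm. A picture is of the moment at which its call begins: read the wrist's pose just before it. camera_params takes no time and is no camera call.
A pose or a line that the arm cannot do raises Unreachable and nothing moves.
- finish_job(): hands the job in, once; it reports no verdict.
The state is a dict: "time_s": time; "joint_pos": joint angles; "qd": joint speeds; "joint_efforts": joint torques, N m; "position": TCP position; "tcp_rot": TCP orientation; "wrist_force": force on the tool from outside, world axes, zero at the start; "ft_torque": the same for the moment, N m; "finger_gap": finger opening in m.
Only numpy, scipy, OpenCV 4.12 (cv2) and the standard library are available. Lean on these libraries where they do the work, as an engineer would, in place of code of your own. Each camera call takes 0.05 s, during which the arm holds its last target. There are 200 camera calls.

## Working session

There is one attempt and no reset: what is moved stays moved. The work goes in short steps, each a Python script; the robot and the scene stay as the last script left them, time stands still between calls to the robot, and variables do not carry over. Pictures are saved under pics/ and viewed, about 8 in all and at most 12, crops included, and the job is handed in when it is done.

```bash
ls; mkdir -p pics
python3 - <<'E'
from rig import *
import numpy as np, cv2
for n in ("top","side"):
    p,d=camera(n); cv2.imwrite(f"pics/{n}0.png",p[:,:,::-1]); np.save(f"pics/{n}0.npy",d)
    c=camera_params(n); print(n,c)
print(sense()["time_s"])
E
```

```text
pics
top {'K': array([[385.4557089 ,   0.        , 277.43572474],
       [  0.        , 385.4557089 , 212.82848121],
       [  0.        ,   0.        ,   1.        ]]), 'position': array([0.3429003 , 0.0738802 , 0.93212211]), 'rotation': array([[ 0.01143074, -0.98545152,  0.16957193],
       [-0.99991926, -0.01220652, -0.00353313],
       [ 0.00555161, -0.16951785, -0.98551148]])}
side {'K': array([[413.1419477 ,   0.        , 282.07978364],
       [  0.        , 413.1419477 , 210.59562567],
       [  0.        ,   0.        ,   1.        ]]), 'position': array([0.76093575, 0.67008203, 0.62137575]), 'rotation': array([[-0.91763945,  0.23923959, -0.31733618],
       [ 0.39719277,  0.57873923, -0.71224912],
       [ 0.01325671, -0.77963153, -0.62609818]])}
0.1
```

View pics/top0.png

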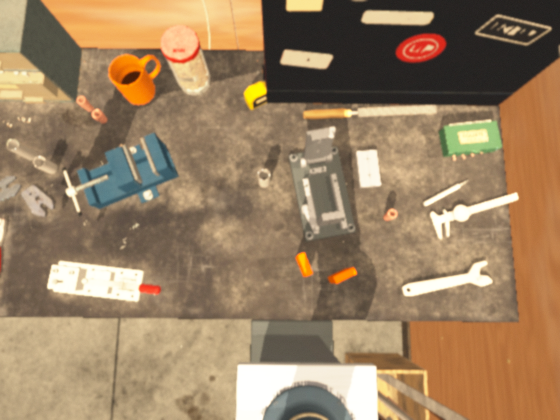

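View pics/side0.png

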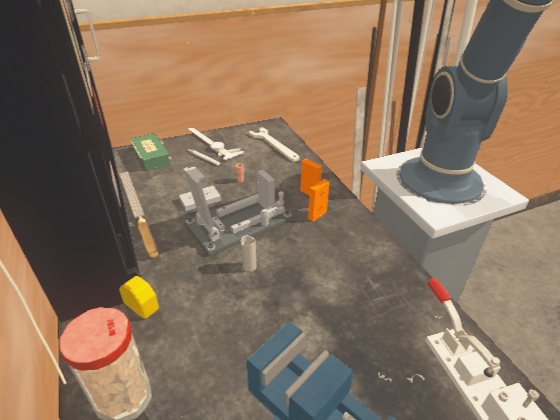

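The top view shows the jig at about (322,195), with the leaf up at (318,145). The spare blank is at (368,168), the gas cup at (391,214) and the tube at (264,178). The look-alikes are two orange blocks at (304,265) and (342,275), plus the grey spare. The blank should be the grey upright at side (265,190), at the mouth. I'll check that in a close crop.

```bash
python3 - <<'E'
import cv2,numpy as np
t=cv2.imread("pics/top0.png");s=cv2.imread("pics/side0.png")
a=cv2.resize(t[120:290,270:380],None,fx=3.5,fy=3.5,interpolation=cv2.INTER_CUBIC) 
b=cv2.resize(s[150:270,170:280+0],None,fx=3.7,fy=3.7,interpolation=cv2.INTER_CUBIC)
h=max(a.shape[0],b.shape[0]);o=np.zeros((h,a.shape[1]+b.shape[1],3),np.uint8)
o[:a.shape[0],:a.shape[1]]=a;o[:b.shape[0],a.shape[1]:]=b
# side crop wider
print(o.shape);cv2.imwrite("pics/crop0.png",o)
E
cat > h.py <<'E'
from rig import *
import numpy as np, cv2
def pt(n,u,v,z=None,d=None):
    "pixel -> world, on plane height z, or at depth d"
    c=camera_params(n);K=c["K"];r=c["rotation"]@np.array([(u-K[0,2])/K[0,0],(v-K[1,2])/K[1,1],1])
    return c["position"]+r*(d if d is not None else (z-c["position"][2])/r[2])
def px(n,P):
    c=camera_params(n);q=c["rotation"].T@(np.asarray(P)-c["position"]);q=c["K"]@q;return q[:2]/q[2]
E
```

```text
(595, 792, 3)
```

View pics/crop0.png

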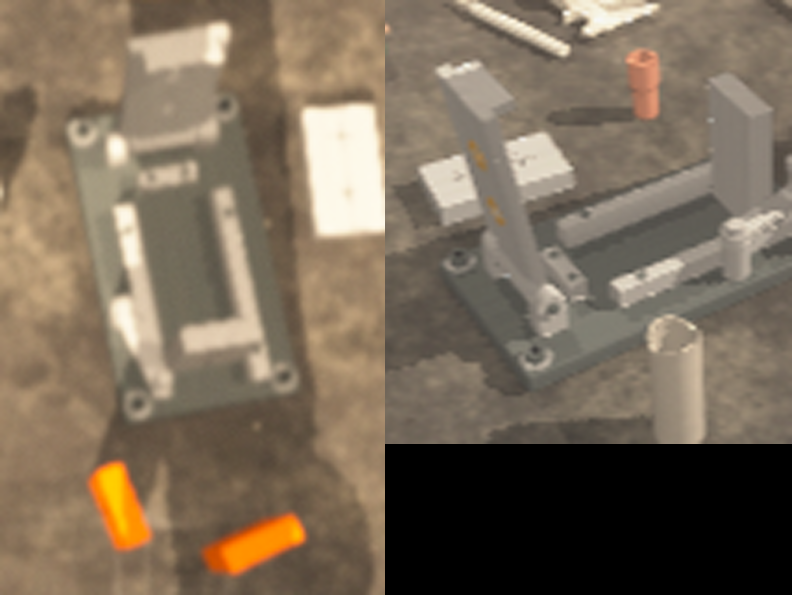

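The grey upright blank's top is at top-view (333,216). Both orange blocks stand outside the mouth, so they are look-alikes and stay put. Next I measure from the depth images.

```bash
cat >> h.py <<'E'
def cloud(n,d):
    c=camera_params(n);K=c["K"];v,u=np.nonzero(d>0);z=d[v,u]
    return np.c_[(u-K[0,2])/K[0,0]*z,(v-K[1,2])/K[1,1]*z,z]@c["rotation"].T+c["position"],np.c_[u,v]
E
python3 - <<'E'
from h import *
np.set_printoptions(precision=4,suppress=True)
for z,l in ((.014,"base"),(.02,"bolt")):
    P=np.array([pt("top",270+a/3.5,120+b/3.5,z)[:2] for a,b in ((82,130),(228,105),(285,376),(137,403))])
    f=(P[0]+P[1]-P[2]-P[3])/2; lt=(P[0]+P[3]-P[1]-P[2])/2
    print(l,P.mean(0),"yaw",np.arctan2(f[1],f[0]),"from lat",np.arctan2(-lt[0],lt[1]),np.linalg.norm(f),np.linalg.norm(lt))
for n in ("top","side"):
    C,uv=cloud(n,np.load(f"pics/{n}0.npy"))
    for nm,x0,x1,y0,y1,z0,z1 in (("base",.3,.75,-.2,.15,.009,.019),("blanktop",.38,.47,-.09,.03,.095,.115),("orange",.25,.37,-.15,.1,.05,.3),("high",.25,.8,-.25,.2,.06,.5),("tube",.4,.6,.06,.15,.06,.09),("bench",.3,.7,-.3,.3,-.02,.006)):
        m=(C[:,0]>x0)&(C[:,0]<x1)&(C[:,1]>y0)&(C[:,1]<y1)&(C[:,2]>z0)&(C[:,2]<z1)
        Q=C[m]
        if len(Q)<8: print(n,nm,len(Q));continue
        r=cv2.minAreaRect((Q[:,:2]*1000).astype(np.float32)); print(n,nm,len(Q),r,"z med",np.median(Q[:,2]),Q.min(0),Q.max(0))
E
```

```text
base [ 0.5545 -0.0381] yaw 0.19097887355711 from lat 0.19099241308624454 0.19742240551931456 0.10464902920920638
bolt [ 0.5531 -0.0373] yaw 0.19097887355711007 from lat 0.1909924130862445 0.1961322346199635 0.10396513959811643
top base 3669 ((554.334228515625, -37.310791015625), (324.797119140625, 361.25653076171875), 48.1820182800293) z med 0.014471218590796142 [ 0.3401 -0.1971  0.0091] [0.75   0.1166 0.019 ]
top blanktop 0
top orange 283 ((353.8074645996094, -42.50910186767578), (116.17697143554688, 31.378429412841797), 89.67352294921875) z med 0.08962187261746524 [ 0.338  -0.1006  0.0502] [0.3698 0.0155 0.0952]
top high 18610 ((567.6557006835938, -48.19068908691406), (395.5767517089844, 458.6558532714844), 88.96644592285156) z med 0.253004428545254 [ 0.3382 -0.25    0.06  ] [0.7998 0.1455 0.3834]
top tube 56 ((580.9109497070312, 103.90702819824219), (27.314104080200195, 25.432109832763672), 0.5977420806884766) z med 0.07003081331694544 [0.5672 0.0911 0.0601] [0.5945 0.1167 0.076 ]
top bench 32667 ((499.99261474609375, -0.005950927734375), (599.9774780273438, 399.9681091308594), 89
[... 364 characters left out ...]
(33.83538818359375, 116.00357055664062), 0.12966911494731903) z med 0.07636026762865022 [ 0.336  -0.0975  0.05  ] [0.37   0.0185 0.093 ]
side high 6300 ((567.896728515625, -50.80531311035156), (397.59521484375, 463.6834411621094), 89.90740203857422) z med 0.23770419778003415 [ 0.336 -0.25   0.06 ] [0.8    0.1476 0.4998]
side tube 157 ((580.7077026367188, 105.96912384033203), (27.322582244873047, 28.505273818969727), 25.706714630126953) z med 0.06793780555860185 [0.5679 0.0901 0.06  ] [0.5946 0.1216 0.076 ]
side bench 26053 ((500.0002136230469, 0.001373291015625), (599.9922485351562, 399.9810791015625), 89.998779296875) z med 0.0004959280033495217 [ 0.3    -0.3    -0.0036] [0.7   0.3   0.006]
```

```bash
cat >> h.py <<'E'
J0=np.array([.554,-.0375]);YAW=.191
def w2j(P):
    c,s=np.cos(YAW),np.sin(YAW);Q=np.array(P,float);d=Q[...,:2]-J0
    Q[...,0]=c*d[...,0]+s*d[...,1];Q[...,1]=-s*d[...,0]+c*d[...,1];return Q
def j2w(P):
    c,s=np.cos(YAW),np.sin(YAW);Q=np.array(P,float);x,y=Q[...,0].copy(),Q[...,1].copy()
    Q[...,0]=J0[0]+c*x-s*y;Q[...,1]=J0[1]+s*x+c*y;return Q
E
python3 - <<'E'
from h import *
np.set_printoptions(precision=4,suppress=True)
for n in ("top","side"):
    C,uv=cloud(n,np.load(f"pics/{n}0.npy"));C=w2j(C)
    for nm,x0,x1,y0,y1,z0,z1 in (("base",-.135,.135,-.075,.075,.010,.018),("blank top",-.14,-.03,-.05,.035,.098,.11),("blank",-.14,-.03,-.05,.05,.05,.11),("leaf",.0,.2,-.05,.05,.06,.25),("leafedge",.0,.2,-.05,.05,.155,.25),("rails",-.12,.04,-.045,.045,.025,.03),("pin",-.12,-.0,.03,.09,.055,.09),("latch",-.12,-.0,.03,.09,.038,.09),("spare",-.1,.1,-.14,-.064,.010,.022),("cup",-.15,0,-.2,-.07,.03,.06)):
        m=np.all((C>[x0,y0,z0])&(C<[x1,y1,z1]),1);Q=C[m]*1000
        if len(Q)<6: print(n,nm,len(Q));continue
        r=cv2.minAreaRect(Q[:,:2].astype(np.float32)); print(n,nm,len(Q),np.round(np.r_[r[0],r[1],r[2]],1),"medz",np.median(Q[:,2]).round(1),Q.min(0).round(1),Q.max(0).round(1))
    for g in C[np.all((C>[-.4,-.15,.03])&(C<[-.13,.15,.2]),1)][::40]: pass
E
```

```text
top base 2772 [  0.7   1.3 220.4 124.2   0.2] medz 14.2 [-109.7  -61.    10. ] [110.7  63.7  18. ]
top blank top 175 [-72.7   1.4  50.1  16.2  88.5] medz 104.0 [-80.8 -23.7  98.2] [-64.1  26.3 106.9]
top blank 291 [-59.9  12.2  63.5  68.3   6.5] medz 102.5 [-95.  -23.7  50.1] [-32.1  49.4 106.9]
top leaf 720 [91.   1.8 24.6 60.6  1.5] medz 127.1 [ 78.2 -28.6  60.3] [103.6  32.  173.1]
top leafedge 284 [91.5  1.7 23.5 59.9  1.1] medz 169.0 [ 80.  -28.1 155.1] [103.6  31.8 173.1]
top rails 391 [-29.    1.2 134.5  81.2   0. ] medz 27.7 [-96.3 -39.4  25. ] [38.3 41.8 29.9]
top pin 26 [-64.4  44.7  61.9   9.6  14.3] medz 71.7 [-95.   33.9  55.2] [-35.6  57.   75.5]
top latch 193 [-61.6  46.6  69.1  18.4  10. ] medz 48.5 [-95.   33.9  42.2] [-27.6  59.7  75.5]
top spare 610 [  -2.5 -117.3   45.3  177.2   89.9] medz 16.0 [ -91.1 -140.    10.1] [ 86.1 -94.6  20.8]
top cup 76 [ -85.6 -145.    19.7   20.3   84.2] medz 45.2 [ -95.9 -155.    30.4] [ -75.3 -135.2   50.6]
side base 1921 [  0.1   3.2 220.9 126.7   0.3] medz 14.5 [-110.3  -60.2   10. ] [110.6  66.8  18. ]
side blank top 126 [-72.6  
[... 154 characters left out ...]
32.1  49.7 106.3]
side leaf 680 [91.4  2.8 22.4 64.   0.8] medz 138.1 [ 80.1 -29.2  60.1] [102.8  34.9 172.6]
side leafedge 253 [91.4  3.8 22.4 61.6  0.6] medz 168.7 [ 80.3 -27.  155.3] [102.8  34.7 172.6]
side rails 368 [-29.6   2.1 135.1  85.4   0.1] medz 28.0 [-97.2 -40.6  25. ] [38.  44.8 30. ]
side pin 40 [-63.2  48.5  63.2  10.3  17.7] medz 68.2 [-93.9  34.6  55.1] [-32.7  57.   74.4]
side latch 209 [-61.5  47.5  67.2  17.1  14.7] medz 48.7 [-94.4  34.6  38.6] [-28.2  63.6  74.4]
side spare 329 [  -1.7 -116.3  178.4   46.8    0. ] medz 16.4 [ -90.9 -139.8   10.2] [ 87.5 -93.   21.5]
side cup 74 [ -85.4 -144.3   24.    18.8   60.4] medz 42.8 [ -96.6 -154.3   30.2] [ -75.4 -130.9   50.1]
```

```bash
sed -i 's/^J0=.*/J0=np.array([.5619,-.0339]);YAW=.191/' h.py
cat >> h.py <<'E'
def R(a=0.,s=1):
    "tool down, jaws along jig y turned by a"
    z=s*np.array([-np.sin(YAW+a),np.cos(YAW+a),0]);x=np.array([0,0,-1.]);return np.c_[x,np.cross(z,x),z]
def T(x,y,ztip): return j2w([x/1e3,y/1e3,ztip/1e3+.025])   # jig mm, tip height mm
def st():
    s=sense();p=w2j(s["position"])*1e3;p[2]-=25;print("t",round(s["time_s"],1),"tip jig",p.round(1),"F",np.round(s["wrist_force"],1),"q",np.round(s["joint_pos"],2))
E
python3 - <<'E'
from h import *
np.set_printoptions(precision=1,suppress=True)
for n in ("top","side"):
    C,uv=cloud(n,np.load(f"pics/{n}0.npy"));C=w2j(C)*1e3
    m=(C[:,0]>115)&(abs(C[:,1])<70)&(C[:,2]>60);print(n,"behind leaf min x",C[m][:,0].min() if m.any() else None)
    m=(C[:,0]<-130)&(C[:,0]>-300)&(abs(C[:,1])<150)&(C[:,2]>80)&(C[:,2]<110)
    for s in (1,-1):
        Q=C[m&(C[:,1]*s>0)]
        if len(Q):print("orange",Q.min(0),Q.max(0))
    m=(C[:,0]<-70)&(C[:,0]>-110)&(C[:,1]>27)&(C[:,1]<62)&(C[:,2]>52)&(C[:,2]<80);print("pin",np.median(C[m],0),C[m].min(0),C[m].max(0))
    m=(C[:,0]<-30)&(C[:,0]>-60)&(C[:,1]>35)&(C[:,1]<62)&(C[:,2]>50)&(C[:,2]<80);print("pivot",C[m].min(0),C[m].max(0))
    m=(C[:,0]>60)&(C[:,0]<115)&(abs(C[:,1])<40)&(C[:,2]>160);print("edge",C[m].min(0),C[m].max(0))
for s in (1,-1):
    for nm,P,a in (("pre",T(-115,0,200),0),("tip",T(-50,0,75),0),("foot",T(-110,0,20),0),("behind",T(125,0,150),0),("behindhi",T(125,0,215),0),("latch0",T(-90,65,55),-1.35),("latch0b",T(-90,65,55),1.75)):
        q=inverse_kinematics(P,R(a,s));print(s,nm,P,None if q is None else np.round(q,2))
E
```

```text
top behind leaf min x 216.16133076958172
orange [-224.2    0.6   80.5] [-148.    91.1   95.2]
orange [-219.5  -26.8   80.8] [-198.8   -0.2   93. ]
pin [-98.1  37.   71.8] [-103.4   31.9   53.1] [-92.   41.2  75.5]
pivot [-58.4  42.1  50.1] [-40.2  57.6  55.7]
edge [ 71.6 -30.1 160.7] [ 95.1  29.8 173.1]
side behind leaf min x 216.07058993657384
orange [-223.9    0.2   80.1] [-147.1   93.4   93. ]
orange [-219.7  -24.2   80.3] [-198.    -0.5   91.3]
pin [-96.   40.3  68.2] [-102.3   27.2   52.7] [-77.6  44.2  75.9]
pivot [-51.4  46.2  50. ] [-36.8  56.5  55.9]
edge [ 71.8 -28.9 160.1] [ 94.3  32.6 172.6]
1 pre [ 0.4 -0.1  0.2] [-0.5  0.1  0.6  2.1 -0.1  0.9  1.9]
1 tip [ 0.5 -0.   0.1] [-0.3  0.4  0.3  2.1 -0.2  0.7  2. ]
1 foot [ 0.5 -0.1  0. ] [-0.2  0.5  0.2  2.2 -0.2  0.5  2. ]
1 behind [ 0.7 -0.   0.2] [-0.2  0.6  0.3  1.6 -0.2  1.   1.9]
1 behindhi [ 0.7 -0.   0.2] [-0.3  0.5  0.3  1.5 -0.2  1.1  1.9]
1 latch0 [0.5 0.  0.1] [-0.5  0.4  0.4  2.2 -0.3  0.6  0.6]
1 latch0b [0.5 0.  0.1] [-0.9  0.7  1.1  2.2 -0.9  0.8 -2. ]
-1 pre [ 0.4 -0.1  0.2] [-0.8  0.2  0.9  2.1 -0.2  0.9 -1.1]
-1 tip [ 0.5 -0.   0.1] [-0.6  0.5  0.8  2.1 -0.6  0.8 -0.8]
-1 foot [ 0.5 -0.1  0. ] [-0.5  0.6  0.7  2.2 -0.7  0.6 -0.7]
-1 behind [ 0.7 -0.   0.2] [-0.5  0.7  0.7  1.6 -0.5  1.1 -1. ]
-1 behindhi [ 0.7 -0.   0.2] [-0.5  0.6  0.7  1.6 -0.4  1.2 -1.1]
-1 latch0 [0.5 0.  0.1] [-0.9  0.7  1.1  2.2 -0.9  0.8 -2. ]
-1 latch0b [0.5 0.  0.1] [-0.5  0.4  0.4  2.2 -0.3  0.6  0.6]
```

Run:
```python
from h import *
command_gripper(0.0)
movep(T(-120,0,190),R()); st()
move_l(T(-116,0,78),feed=.2); st()
move_l(T(-50,0,78),feed=.06); st()
move_l(T(-105,0,78),feed=.2); sleep(.2); st()
for n in ("side","wrist"):
    p,d=camera(n);cv2.imwrite(f"pics/{n}1.png",p[:,:,::-1]);np.save(f"pics/{n}1.npy",d)
a=cv2.imread("pics/side1.png")[140:270,150:350];cv2.imwrite("pics/v1.png",cv2.resize(a,None,fx=4,fy=4,interpolation=cv2.INTER_CUBIC))
C,uv=cloud("side",d if False else np.load("pics/side1.npy"));C=w2j(C)*1e3
m=(abs(C[:,1])<22)&(C[:,0]>-78)&(C[:,0]<40)&(C[:,2]>22)&(C[:,2]<36);print(len(C[m]),np.percentile(C[m],[1,50,99],axis=0).round(1))
```

```text
t 3.5 tip jig [-119.5    0.6  190.1] F [ 0.3 -0.1  0.2] q [-0.49  0.15  0.58  2.12 -0.1   0.9   1.92]
t 4.2 tip jig [-115.4   -0.2   78.5] F [-0.3 -0.2  0. ] q [-0.39  0.35  0.51  2.21 -0.29  0.63  2.09]
t 5.4 tip jig [-50.5  -0.   77.9] F [ 0.2  0.2 -0. ] q [-0.38  0.44  0.49  2.08 -0.32  0.7   2.07]
t 6.0 tip jig [-104.    -0.    78.2] F [ 0.3  0.6 -0.1] q [-0.39  0.37  0.5   2.19 -0.29  0.64  2.09]
493 [[-69.7 -21.4  23.5]
 [-21.1   0.7  30.5]
 [ 19.7  21.5  32.6]]
```

View pics/v1.png

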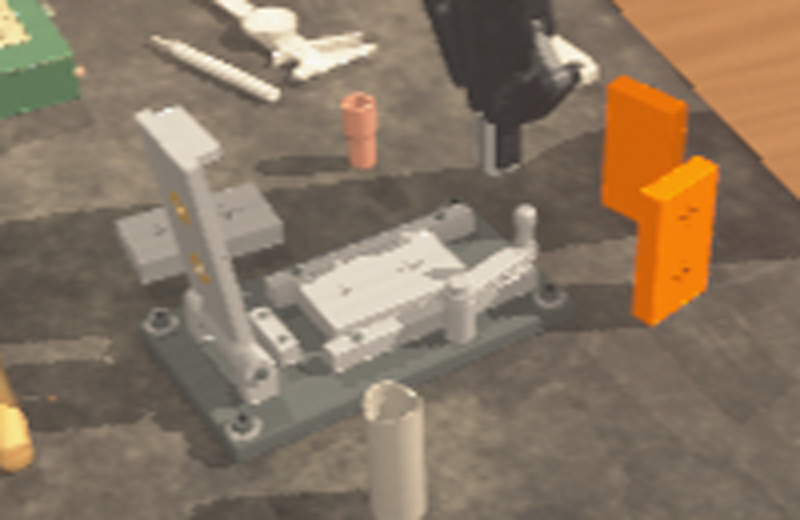

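The blank lies flat between the rails, scribed face up, from jig x about -70 to +20 (crop (380,280)), and the latch and leaf are undisturbed. Next I push it along the channel.

Run:
```python
from h import *
move_l(T(-96,0,60),feed=.15)
print("floor?",move_l(T(-94,0,20),feed=.08,until_force=6)); st()
print("hit",move_l(T(-80,0,20),feed=.04,until_force=12)); st()
print("hit",move_l(T(-50,0,20),feed=.03,until_force=12)); st()
sleep(.3); st()
p,d=camera("side");cv2.imwrite("pics/side2.png",p[:,:,::-1])
a=p[140:270,150:350,::-1];cv2.imwrite("pics/v2.png",cv2.resize(a,None,fx=4,fy=4,interpolation=cv2.INTER_CUBIC))
C,uv=cloud("side",d);C=w2j(C)*1e3
m=(abs(C[:,1])<22)&(C[:,0]>-78)&(C[:,0]<60)&(C[:,2]>28.5)&(C[:,2]<36);print(len(C[m]),np.percentile(C[m],[1,50,99],axis=0).round(1))
```

```text
floor? False
t 7.1 tip jig [-94.1  -0.2  20. ] F [ 0.1 -0.8  0.3] q [-0.31  0.49  0.42  2.2  -0.39  0.52  2.16]
hit False
t 7.6 tip jig [-79.4   0.2  20.1] F [-1.7 -0.1 -0. ] q [-0.32  0.5   0.42  2.17 -0.39  0.54  2.16]
hit True
t 8.3 tip jig [-61.8   0.1  19.1] F [ 0.5 -0.5  0.3] q [-0.32  0.53  0.42  2.12 -0.39  0.57  2.14]
t 8.6 tip jig [-62.9   0.4  18.8] F [ 0.4  0.6 -0.2] q [-0.32  0.53  0.42  2.13 -0.39  0.57  2.14]
516 [[-64.2 -21.5  28.6]
 [ -4.5   1.5  30.6]
 [ 44.8  21.5  34.1]]
```

View pics/v2.png

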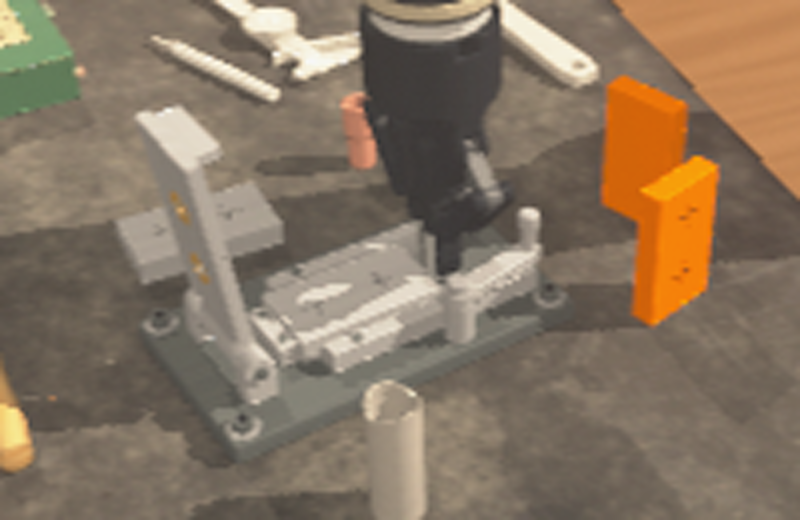

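The blank's end now meets the stop at crop (285,330), and the tool stopped within 1 mm of the predicted place. I'll press once more to confirm it is seated, then go over behind the leaf.

Run:
```python
from h import *
print("seat",move_l(T(-50,0,20),feed=.02,until_force=18)); st(); 
move_l(T(-72,0,20),feed=.1)
p,d=camera("side");C,uv=cloud("side",d);C=w2j(C)*1e3
m=(abs(C[:,1])<22)&(C[:,0]>-78)&(C[:,0]<60)&(C[:,2]>28.5)&(C[:,2]<36);print(len(C[m]),np.percentile(C[m],[1,50,99],axis=0).round(1))
move_l(T(-72,0,220),feed=.3); move_l(T(130,0,220),feed=.3); move_l(T(130,0,154),feed=.2); st()
print("leaf",move_l(T(84,0,154),feed=.08,until_force=2)); st()
p,d=camera("side");cv2.imwrite("pics/v3.png",cv2.resize(p[100:270,100:350,::-1],None,fx=3,fy=3))
```

```text
seat True
t 9.1 tip jig [-61.6   0.3  18.5] F [-0.3 -0.5  0.9] q [-0.32  0.54  0.42  2.11 -0.39  0.59  2.14]
505 [[-73.4 -21.3  28.7]
 [ -4.8   1.5  30.6]
 [ 41.6  21.6  33.7]]
t 11.5 tip jig [129.5  -0.2 154.7] F [0.6 0.4 0. ] q [-0.38  0.61  0.51  1.58 -0.33  1.06  1.98]
leaf True
t 12.0 tip jig [100.8  -0.4 155.2] F [-0.1  0.4 -0. ] q [-0.39  0.56  0.52  1.66 -0.32  1.03  1.99]
```

View pics/v3.png

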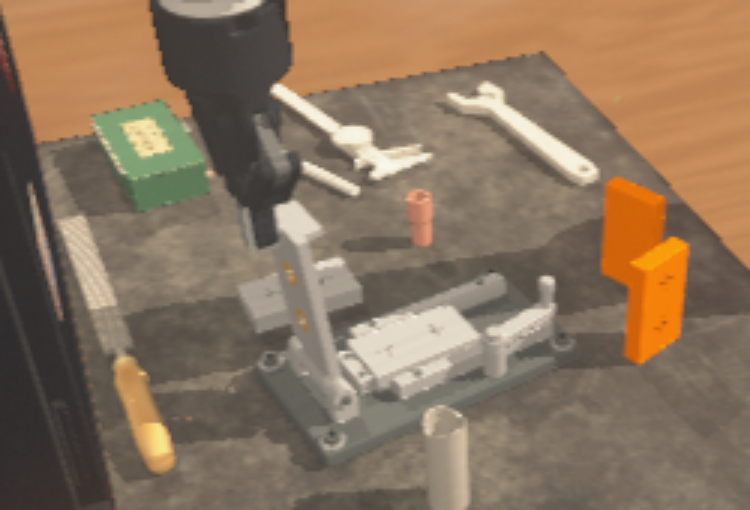

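The finger sits behind the leaf's top edge (crop (265,235)), and the blank is against the stop (crop (375,360)). Now I swing the leaf along its arc.

Run:
```python
from h import *
r,w=118,11
for th in np.linspace(1.5,.0,10):
    u=np.array([-np.cos(th),np.sin(th)]);n=np.array([np.sin(th),np.cos(th)])
    c=np.array([72,34.5])+r*u+4*n
    if move_l(T(c[0]+w,0,c[1]),feed=.09,until_force=25): print("stopped at",th); st(); break
st()
print("press",move_l(T(72-r+w,0,34),feed=.02,until_force=20)); st(); sleep(.3)
move_l(T(72-r+w,0,130),feed=.2)
p,d=camera("side");cv2.imwrite("pics/v4.png",cv2.resize(p[130:270,130:350,::-1],None,fx=3.5,fy=3.5,interpolation=cv2.INTER_CUBIC))
C,uv=cloud("side",d);C=w2j(C)*1e3
m=(abs(C[:,1])<25)&(C[:,0]>-61)&(C[:,0]<60)&(C[:,2]>28)&(C[:,2]<60);Q=C[m];k=np.polyfit(Q[:,0],Q[:,2],1);print("slope",k,Q.min(0).round(1),Q.max(0).round(1))
```

```text
t 15.7 tip jig [-34.3  -0.2  38.7] F [ 0.1 -0.4  1.1] q [-0.35  0.53  0.46  2.05 -0.37  0.66  2.11]
press True
t 15.9 tip jig [-34.2  -0.3  38.6] F [-1.7  0.5  9.1] q [-0.35  0.53  0.46  2.05 -0.38  0.67  2.12]
slope [-4.88920996e-04  3.89173653e+01] [-60.9 -24.9  31.2] [59.9 25.  42.7]
```

View pics/v4.png

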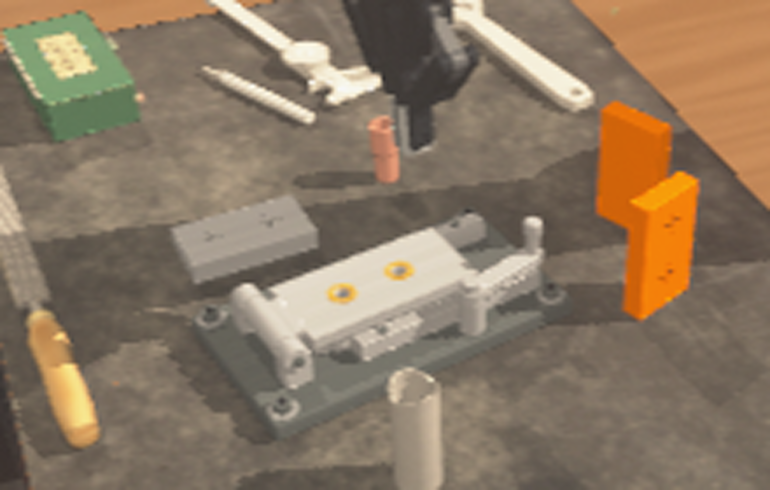

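The plate is shut: slope about 0, top at 38.9 mm against the 38.5 mm given. The latch pin is at crop (533,230), still clear. Now I swing the latch.

Run:
```python
from h import *
def pose(f,gap=0):
    t=np.array([np.sin(f),-np.cos(f)]);p=np.array([-45,50])+54*np.array([-np.cos(f),-np.sin(f)])-(17+gap)*t
    return p,R(f-np.pi/2)
p,o=pose(-.1,8); movep(T(*p,130),o); st()
move_l(T(*p,54),feed=.2); st()
for f in np.linspace(.0,1.64,12):
    p,o=pose(f)
    if move_l(T(*p,54),o,feed=.06,until_force=10): print("stopped at",f); break
st(); sleep(.3)
t=np.array([1,0]); 
p=w2j(sense()["position"])*1e3
move_l(T(p[0]-12,p[1],54),feed=.1); move_l(T(p[0]-12,p[1],180),feed=.25); st()
for n in ("side","top"):
    im,d=camera(n);cv2.imwrite(f"pics/{n}5.png",im[:,:,::-1])
    C,uv=cloud(n,d);C=w2j(C)*1e3
    m=np.all((C>[-70,-25,58])&(C<[-20,25,80]),1)
    if m.any(): print(n,"pin",np.median(C[m],0).round(1),C[m].min(0).round(1),C[m].max(0).round(1))
cv2.imwrite("pics/v5.png",cv2.resize(cv2.imread("pics/side5.png")[130:270,130:350],None,fx=3.5,fy=3.5,interpolation=cv2.INTER_CUBIC))
```

```text
t 18.3 tip jig [-96.3  80.1 129.7] F [-0.2  0.  -0.8] q [-0.96  0.36  0.99  2.19 -0.42  0.8   0.4 ]
t 18.9 tip jig [-95.9  79.5  54.3] F [-0.4 -0.4 -0.3] q [-0.8   0.49  0.82  2.24 -0.61  0.65  0.56]
stopped at 1.64
t 22.5 tip jig [-62.3  -4.4  52.8] F [-0.8  0.2  1.3] q [-0.25  0.45  0.33  2.1  -0.24  0.63  2.09]
t 23.7 tip jig [-74.4  -4.1 179.6] F [-0.2  0.1 -0.1] q [-0.32  0.24  0.4   2.03 -0.12  0.9   1.99]
side pin [-43.8  -0.6  69.2] [-51.3  -9.2  58.3] [-39.7   3.3  73.8]
```

View pics/v5.png

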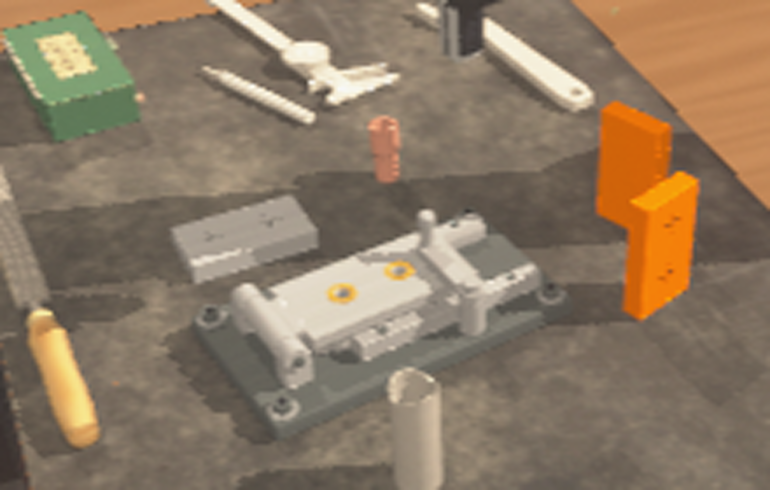

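The latch lies across the shut plate with its pin at crop (427,220). That is jig x ≈ -44 to -45, so the latch is at about 1.57 rad. The tube, spare blank and cup haven't moved.

```bash
python3 -c "
from rig import *
finish_job(); print(sense()['time_s'])"
```

```text
the job is handed in; nothing more can be done
the job is handed in; nothing more can be done
```

The jig is loaded and latched, all by pushing with closed fingers, and I handed the job in at about 24 s of the 51 s allowed.

- **Blank:** it tipped over cleanly and lies flat, scribed face up. I pushed it to the end stop and then pressed it again. Both times the tool stopped within 1 mm of where the stop should be.
- **Drill plate:** it is shut. Depth readings put its top at 38.9 mm (38.5 mm given) with no measurable slope.
- **Latch:** it ran onto its end stop. The pin measured at jig x of about -44 mm, where -45 mm means fully across, so the latch angle is about 1.57 rad.
- **Surroundings:** the spare blank, tube, gas cup and both orange look-alikes looked unmoved in the last picture. The arm was clear above the jig, touching nothing.

**Checks that failed or disagreed:**
- The two cameras differed by about 2 mm in the jig's y, within their calibration.
- The top camera gave no reading of the latch pin in the final check, so the latch angle rests on the side camera and the tool's stopping point.
- I could not check the blank's end position after the plate shut over it.

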